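# Put a glued model chassis under the marked pull

### The arm

A 7-joint arm with a two-finger parallel gripper is mounted at the origin on the work surface. World frame = base frame: x ahead of the robot, y to its left, z up, the work surface at z = 0. Lengths are in m, angles in rad, forces in N, time in s.
With the tool pointing down it reaches from about 0.425 to 0.825 m from the base axis. Payload 3.6 kg.
Tool frame: the origin (TCP) lies on the centre line of the jaws, within the pads' length; the fingertips stand 19 mm ahead of it and the grasp point (between the pads) is the TCP; z points along the fingers, y is the direction in which the jaws open and shut (so a half turn about z gives the same grasp; the last joint's range is limited). The gripper opens to 93 mm and grips with 3 to 60 N. Pads are 15 mm wide; open, the fingers measure 128 mm over their backs; the gripper's body (75 mm by 188 mm) begins 65 mm behind the grasp point.
Start: joints at [-1.337, 0.615, -0.013, 1.423, 0.008, 1.103, -0.04], TCP at [0.168, 0.628, 0.238] pointing down, gripper open.
Joint ranges: [-3.12, 3.12], [-0.3, 2.06], [-1.34, 1.32], [0.26, 2.42], [-1.36, 4.5], [0.01, 1.98], [-2.84, 2.84]. Speed limits (rad/s): [2.79, 2.79, 3.14, 3.14, 3.14, 3.14, 3.14].

### API

Orientations are given as a rotation vector (axis times angle).
In Python, from station import readout, imaging, manip gives the robot as it stands. The module is installed in compiled form; this text tells all that it offers.
- The arm moves only by the tool servo_tool, never from a script. Its argument "series" is a list of rows, each a list of 7 numbers: the shift along the tool's x, y, z in units of 15 cm (1.0 is 15 cm), then the turn, a rotation vector about the tool's x, y, z in units of 2 pi rad (1.0 is 2 pi rad), then the finger opening in mm, from 0 to 93. A call has exactly 8 rows; each row is the pose to reach, as a shift and turn from the pose measured when the call began, along the tool's axes at that moment, turning the shorter way round; what a row does not reach only later rows make up. A row lasts 1/12 s, in which the tool goes at most 41.7 mm and 7.16 degrees, less where a joint would pass 70% of its speed; a pose out of reach is approached as far as the arm can. A call with a number of a shift or a turn outside -1 to 1 is refused whole. A call with a gripper value outside its range is refused whole. The fingers move at their own pace and stop on an object; the grip force is fixed at half the most. Time passes only in rows, so rows that repeat a pose let the fingers close, or fill a call up. It gives the time, the measured TCP pose, the force and the opening at its end, in the units of the state.
- readout.sense(): the state, without advancing time (a new reading comes with each control period).
- imaging.snapshot(name): name is "side" or "top" or "wrist"; returns a dict with "frame" (480x640x3 uint8, blue, green, red), "range_z" (480x640 float32, m along the optical axis (not along the pixel's ray), 0 where there is no reading), "intrinsics" (3x3 intrinsics, pixels), "eye" and "orientation" of the camera in the world; the wrist camera has in their place "T_tool_cam" (4x4, takes a point from camera to tool coordinates, whose origin is the TCP and whose axes are the flange's). Camera axes: x right, y down, z forward; pixel columns grow to the right and rows downward; lengths in m; the calibration is good to about 2 mm. A picture is of the moment at which its call begins: read the wrist's pose just before it.
- manip.close_job(): hands the job in, once; it reports no verdict.
Trained networks look in the newest picture that a camera, given by its name, has taken for a name from the list of things; names that differ only in an ending like _2 or _b are one class to them, and where a whole thing is asked for, a point or a joint stands for the part that bears it (a point fixed in the world has none). Each returns a list of dicts, best first, with "p" (0 to 1); they miss things now and then, are a little off and sometimes report something else, mostly with a low value. They report only what shows in the picture. A call takes as long as a camera call.
- imaging.find_in(camera, query): "location" ([x, y, z] in m, in the coordinates of the camera as it stood for that picture, good to about 4 mm: the middle of the surface that is visible of it).
The state is a dict: "time_s": time; "joints": joint angles; "qvel": joint speeds; "joint_efforts": joint torques, N m; "ee_pos": TCP position; "eef_rot": TCP orientation; "force": force on the tool from outside, world axes, zero at the start; "ft_torque": the same for the moment, N m; "opening": finger opening in m.
Only numpy, scipy, OpenCV 4.12 (cv2) and the standard library are available. Lean on these libraries where they do the work, as an engineer would, in place of code of your own. Each camera call takes 0.05 s, during which the arm holds its last target. There are 200 camera calls.

### The job

The yellow model chassis in the gluing jig has to cure under tension. Take the green handle of the spring gauge's wire loop, reaching in at a slant beneath the lamp bar, and hang the loop over the yellow crossbar that holds the gauge's pointer at the red clip once the loosely sliding chassis has been drawn back against its stop. Ease it back in your grip and let go only when you feel that the stop has taken the pull, so that neither loop nor chassis jerks; do not stretch the spring far past the red clip, press hard on the chassis (the glue is fresh), bump the lamp or disturb the paint jar, the glue bottle and the nippers.

Things in the scene. Friction and masses are not known exactly. Their poses are not given: they have to be found in the camera images.
- jig: Fixed aluminium gluing jig, base plate 12 mm thick over jig x -30..95, y -143..167 mm. Origin at table level; x axis points to the robot's left (roughly), y is the direction in which the gauge is pulled out (roughly towards the robot), z up. Blue spring gauge 40 mm wide, top 72 mm high, at y -130..-20; chassis at the +y end. The line of pull lies at jig x = 40 mm, 60 mm above the table.
- pointer (a point): Top of the orange pointer tab on the gauge's sliding rod (tab 26 mm wide, 79 mm above the table). It moves along jig y, 1:1 with the rod and the loop's pivot; 0 to 105 mm of travel, spring about 4 N at rest plus 0.09 N per mm. The spring draws the rod back (-y).
- clip_red: Red marker clip on the +x wall of the gauge, 6 mm wide along y, 12 mm high; origin at the centre of its underside, axes as the jig's. The pointer is at the mark when its jig-y equals the clip's. It sits at one of three places, 28, 52 or 76 mm from the pointer's rest, exchanged at random with a white and a black clip.
- loop: Steel wire loop. Origin on its hinge at the rod's end (hinge axis along jig x, 60 mm above the table, on the line of pull). Two 6 mm wires at x -19 and +19 mm run 75 mm along its own +y to a 6 mm cross wire along x. At rest it lies level on a stop, z axis up; it lifts up to 1 rad. The cross wire goes on to -x and ends in the green handle.
- grip (a point): Centre of the green round handle, 12 mm in diameter, 44 mm long along the loop's x axis (its centre 88 mm from the line of pull, at jig x = -48 mm), level with the cross wire; 60 mm above the table when the loop lies level. It turns freely with the loop about the hinge.
- chassis: Yellow model truck chassis on a sled with 10 mm of play along jig y (drags with 2 N): a spine with three T-shaped crossbars along x, 8 mm round, 26 mm long, 63 mm above the table at their centre, on 5 mm webs, on the line of pull. Axes as the jig's; origin at the jig's origin when against its stop (towards the gauge), up to 10 mm to +y at the start. A pull draws it to the stop.
- bar1 (a point): Centre of the crossbar nearest the gauge (moves with the chassis). With the loop's cross wire against the +y side of this bar (wire 7 mm from bar, centre to centre) and the chassis against its stop, the pointer has travelled 28 mm.
- bar2 (a point): Centre of the middle crossbar, 24 mm on in +y; pointer travel 52 mm.
- bar3 (a point): Centre of the farthest crossbar, another 24 mm on; pointer travel 76 mm.
- lamp: Fixed LED lamp bar over jig x -32..-2, y -138..162 mm, underside 148 mm and top 168 mm above the table, above the inner end of the handle, on two thin posts at the jig's +x edge (jig x 86, y -134 and 158 mm). Origin and axes as the jig's. A vertical gripper at the handle would strike it: lean the gripper to the jig's -x side, fingers pointing down and to +x.
- paint_jar: Small paint jar, 34 mm in diameter, 42 mm high, on the handle side of the jig; origin under its centre. Leave alone.
- glue: Glue bottle, 32 mm in diameter, 70 mm high, on the other side of the jig; origin under its centre. Leave alone.
- nippers: Side cutters with red handles lying on the table, 135 mm long, 15 mm high, origin near the pivot. Leave alone.

How it is judged:
On the way:
1. with the fingers still holding the loop, the pointer is within 6 mm of the red clip and the chassis, drawn against its stop, has taken the pull (over 3 N) (y of pointer in the frame of clip_red between -0.006 and 0.006 m and contact force between loop and chassis above 3 N and contact force between the fingers and loop above 1 N), for 0.2 s.
At the end, for the whole second after the job is handed in: The pointer stands within 6 mm of the red clip along the gauge, the loop hangs over the crossbar that belongs to it, level to within 0.12 rad and at rest, and the chassis, at rest against its stop, carries the spring's pull (more than 4 N) (y of pointer in the frame of clip_red between -0.006 and 0.006 m and contact force between loop and chassis above 4 N and angle between loop's own z axis and vertical below 0.12 rad and linear speed of each of loop, chassis below 0.02 m/s); the robot touches nothing.
It fails at once if the spring is stretched more than 26 mm past the red clip (y of pointer in the frame of clip_red above 0.026 m).
It fails at once if the loop snaps back (faster than 0.6 m/s) or the chassis is jerked (faster than 0.15 m/s) (linear speed of loop above 0.6 m/s or linear speed of chassis above 0.15 m/s).
It fails at once if the freshly glued chassis is pressed with more than 30 N (contact force between chassis and anything else above 30 N).
It fails at once if the lamp is bumped with more than 5 N (contact force between lamp and anything else above 5 N).
It fails at once if a thing standing around is moved more than 25 mm (distance of any of paint_jar, glue, nippers from where it was at the start of the episode above 0.025 m).
It also fails if it takes over 45 s, if anything falls off the work surface, if the arm or the gripper's body presses on something with over 40 N, if the wrist force passes 120 N, or if a joint passes its speed limit or range.

## Working session

There is one attempt and no reset: what is moved stays moved. The work goes in short steps, Python scripts to look and compute and a tool call to move; the robot and the scene stay as the last step left them, time stands still between calls to the robot, and variables do not carry over. Pictures are saved under pics/ and viewed, about 8 in all and at most 12, crops included, and the job is handed in when it is done.

Besides the shell and the picture viewer there is one more tool, called after ">>>" as name([rows], argument=value, ...), one row to a line, values as JSON. servo_tool: Moves the arm, as the interface text tells. Its arguments: {"type":"object","properties":{"series":{"type":"array"}},"required":["series"]}

```bash
mkdir -p pics; cat > h.py <<'E'
import numpy as np, cv2
from scipy.spatial.transform import Rotation as R
from station import readout, imaging, manip
def snap(n):
    st=readout.sense(); d=imaging.snapshot(n)
    if 'T_tool_cam' in d:
        T=np.eye(4);T[:3,:3]=R.from_rotvec(st['eef_rot']).as_matrix();T[:3,3]=st['ee_pos'];T=T@np.array(d['T_tool_cam'])
    else:
        T=np.eye(4);o=np.array(d['orientation'],float)
        T[:3,:3]=o if o.shape==(3,3) else R.from_rotvec(o).as_matrix() if o.size==3 else R.from_quat(o).as_matrix()
        T[:3,3]=d['eye']
    return d,T
def find(n,q,T,k=2):
    return [(round(r['p'],2),np.round(T[:3,:3]@np.array(r['location'])+T[:3,3],4)) for r in imaging.find_in(n,q)[:k]]
def px(d,T,u,v):
    z=d['range_z'][v,u];K=d['intrinsics'];return T[:3,:3]@(np.linalg.inv(K)@np.array([u,v,1])*z)+T[:3,3]
E
python3 - <<'E'
from h import *
print(readout.sense())
for n in('top','side'):
    d,T=snap(n); cv2.imwrite(f'pics/{n}0.png',d['frame']); print(n,np.shape(d['orientation']),d['orientation'],d['eye'])
    for q in 'jig pointer clip_red loop grip chassis bar1 bar2 bar3 lamp paint_jar glue nippers'.split(): print(q,find(n,q,T))
print(d['intrinsics'])
E
```

```text
{'time_s': 0.0, 'joints': array([-1.3365089 ,  0.61591689, -0.01262875,  1.42492042,  0.00813587,
        1.10338859, -0.0403705 ]), 'qvel': array([-0.00198233,  0.00117297,  0.00141471, -0.0015979 ,  0.00230296,
       -0.00012611,  0.00077262]), 'joint_efforts': array([-1.85928648e-04, -4.58927751e+01,  2.08958583e-01, -1.65745121e+01,
       -6.10499899e-02,  2.04859633e-02,  2.21161508e-04]), 'ee_pos': array([0.16739626, 0.62729447, 0.23647548]), 'eef_rot': array([-0.40825741, -3.11467405,  0.00403333]), 'force': array([ 0.23156026, -0.28240985,  1.19754895]), 'ft_torque': array([-0.035174  ,  0.02596026, -0.00487248]), 'opening': 0.09331373342085209}
top (3,) [-2.21916864  2.18660715 -0.08352815] [0.60393637 0.06174079 0.74992191]
jig [(0.67, array([ 0.6026, -0.0105,  0.0119]))]
pointer [(0.95, array([ 0.6185, -0.0122,  0.0609])), (0.34, array([ 0.5312, -0.205 ,  0.0379]))]
clip_red [(0.37, array([0.6919, 0.0088, 0.0884]))]
loop [(0.91, array([ 0.5759, -0.023 ,  0.0601]))]
grip [(0.65, array([ 0.57  , -0.0213,  0.0616]))]
chassis [(0.62, array([0.4991, 0.0049, 0.031 ]))]
bar1 [(
[... 549 characters left out ...]
91,  0.0102]))]
pointer [(0.73, array([ 0.5995, -0.0065,  0.0624]))]
clip_red [(0.45, array([0.6897, 0.0143, 0.0779]))]
loop [(0.92, array([ 0.5706, -0.0159,  0.0617]))]
grip []
chassis [(0.97, array([0.4975, 0.0093, 0.0364]))]
bar1 [(0.92, array([0.4966, 0.0084, 0.0341]))]
bar2 [(0.92, array([0.4966, 0.0084, 0.0341]))]
bar3 [(0.92, array([0.4966, 0.0084, 0.0341]))]
lamp [(0.75, array([ 0.5619, -0.0466,  0.1678]))]
paint_jar [(0.78, array([ 0.5263, -0.2037,  0.0279]))]
glue [(0.81, array([0.547 , 0.1185, 0.0431]))]
nippers [(0.92, array([ 0.721 , -0.1919,  0.0127]))]
[[523.14068138   0.         321.96293249]
 [  0.         523.14068138 241.68919909]
 [  0.           0.           1.        ]]
```

View pics/top0.png

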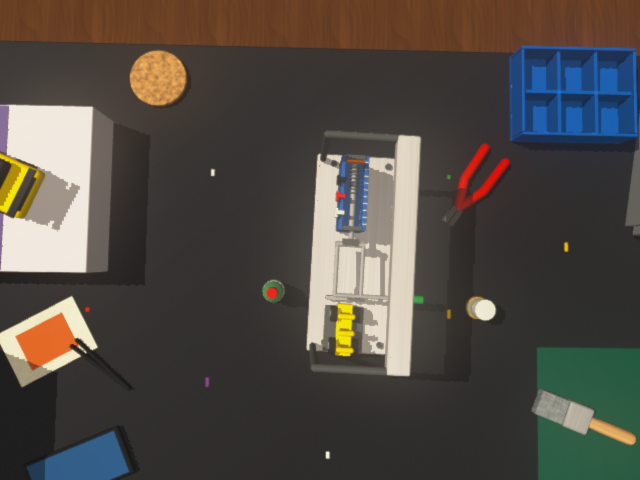

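View pics/side0.png

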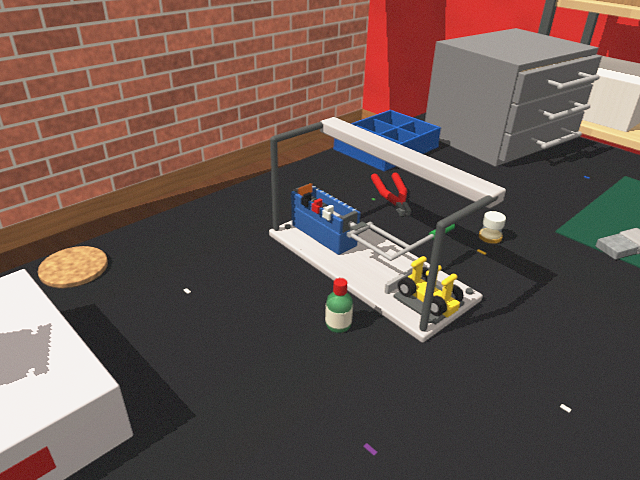

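The red clip is the middle of the three (px ~340,196 in the top view), so the bar should be bar2. The green handle shows at (418,300), just to the right of the lamp bar. Next I'll fit the jig frame.

```bash
python3 - <<'E'
from h import *
d,T=snap('top'); f=d['frame'].astype(int);K=d['intrinsics'];z=d['range_z']
v,u=np.mgrid[:480,:640];P=np.stack([(u-K[0,2])/K[0,0]*z,(v-K[1,2])/K[1,1]*z,z],-1)@T[:3,:3].T+T[:3,3]
reg=(u>295)&(u<430)&(v>120)&(v<385)
m=reg&(abs(P[...,2]-.168)<.008)&(u>380)
print('lampz',np.median(P[m][:,2]))
r=cv2.minAreaRect((P[m][:,:2]*1000).astype(np.float32));print('lamp',r)
m2=reg&(abs(P[...,2]-.012)<.006)
r2=cv2.minAreaRect((P[m2][:,:2]*1000).astype(np.float32));print('base',r2,cv2.boxPoints(r2))
c=cv2.boxPoints(r); e=[(c[(i+1)%4]-c[i]) for i in range(4)]
y=max(e,key=np.linalg.norm); y=y/np.linalg.norm(y); y=y if y[0]<0 else -y
x=np.array([y[1],-y[0]]) # x = y rotated -90
o=np.array(r[0])-x*(-17)-y*12
print('origin',o,'x',x,'y',y,'yaw',np.arctan2(x[1],x[0]))
J=lambda p:np.stack([(p[...,:2]*1000-o)@x,(p[...,:2]*1000-o)@y,p[...,2]*1000],-1)
q=J(P); b,g,rr=f[...,0],f[...,1],f[...,2]
def show(n,mm):
    mm=mm&reg&(z>0); a=q[mm]; print(n,len(a),'med',np.median(a,0).round(1),'min',np.percentile(a,3,axis=0).round(1),'max',np.percentile(a,97,axis=0).round(1))
show('green',(g>1.5*rr)&(g>1.5*b)&(g>60)&(u>395))
show('red',(rr>2.2*g)&(rr>2.2*b)&(rr>100)&(abs(rr-g)>80)&(g<60))
show('orange',(rr>1.5*g)&(g>1.3*b)&(rr>100)&(v<175))
show('yellow',(rr>1.5*b)&(g>1.5*b)&(rr>120)&(v>290)&(u>325)&(u<365))
show('yellowtop',(rr>1.5*b)&(g>1.5*b)&(rr>120)&(v>290)&(u>325)&(u<365)&(abs(q[...,2]-66)<5))
yt=(rr>1.5*b)&(g>1.5*b)&(rr>120)&(v>290)&(u>325)&(u<365)&(q[...,2]>58)&reg
print(np.histogram(q[yt][:,1],bins=np.arange(60,140,3)))
show('white',(rr>200)&(b>200)&(q[...,2]>70)&(q[...,2]<100)&(u<360))
cv2.imwrite('pics/crop1.png',cv2.resize(d['frame'][130:385,300:430],None,fx=3,fy=3)[:,:][:600] if 0 else cv2.resize(d['frame'][140:370,300:430],None,fx=2.6,fy=2.6,interpolation=cv2.INTER_CUBIC))
E
```

```text
lampz 0.1672975224584599
lamp ((612.4696044921875, -60.05132293701172), (301.6247253417969, 50.25608444213867), 0.36219581961631775)
base ((613.8051147460938, -13.0821533203125), (123.46743774414062, 310.32720947265625), 87.57683563232422) [[456.1702   -68.20042 ]
 [766.2199   -81.32092 ]
 [771.44006   42.03611 ]
 [461.39032   55.156616]]
origin [624.36190131 -42.97580306] x [-0.00632146  0.9999801 ] y [-0.9999801  -0.00632146] yaw 1.5771179
green 68 med [-63.3  77.2  64.3] min [-69.2  72.9  60.5] max [-56.9  83.1  66.3]
red 5 med [ 56.6 -72.6  83.1] min [ 55.6 -74.7  78.1] max [ 57.  -71.5  84.5]
orange 60 med [  29.5 -121.2   77.6] min [  18.6 -123.3   69. ] max [  42.  -120.    80.8]
yellow 885 med [ 43.  124.5  31.4] min [30.  89.7 25.2] max [ 54.4 163.2  67.4]
yellowtop 279 med [ 43.  126.3  65.5] min [31.3 99.5 62.5] max [ 54.5 153.4  68.2]
(array([ 0,  0,  0,  0,  0,  0,  0,  0,  0,  0,  0,  0,  0, 40, 34, 19,  0,
        0,  0,  0,  4, 34, 37, 19,  0,  0]), array([ 60,  63,  66,  69,  72,  75,  78,  81,  84,  87,  90,  93,  96,
        99, 102, 105, 108, 111, 114, 117, 120, 123, 126, 129, 132, 135,
       138]))
white 34 med [ 56.6 -46.7  83.6] min [ 49.7 -53.   77.1] max [ 59.4 -41.6  86.3]
```

View pics/crop1.png

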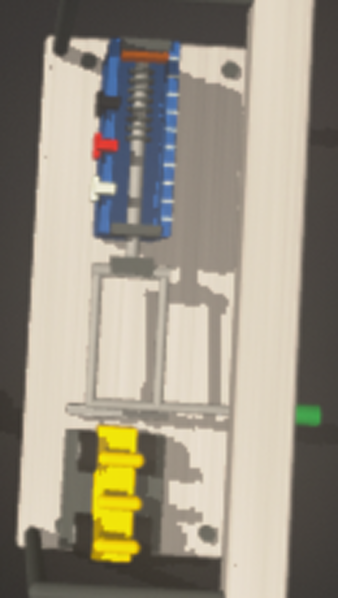

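The crop confirms black / red / white along the gauge, with red in the middle, so it is bar2. The lamp fit was spoiled by the post arms, so I'll refit from the base plate and plan the waypoints.

```bash
cat >> h.py <<'E'
def rows(pos,Rt,st=None):
    st=st or readout.sense();R0=R.from_rotvec(st['eef_rot'])
    s=R0.inv().apply(np.array(pos)-st['ee_pos'])/.15; t=(R0.inv()*Rt).as_rotvec()/(2*np.pi)
    return np.round(np.r_[s,t],3).tolist()
def loadJ(): a=np.load('J.npy'); return a[:2],a[2:4],a[4:6]
def j2w(p): o,x,y=loadJ(); return np.r_[o+p[0]*x+p[1]*y,p[2]]
def w2j(p): o,x,y=loadJ(); p=np.asarray(p);return np.stack([(p[...,:2]-o)@x,(p[...,:2]-o)@y,p[...,2]],-1)
def Rtool(a,lift=0):
    o,x,y=loadJ(); X=np.r_[x,0];Y=np.r_[y,0];Z=np.array([0,0,1.])
    ty=-Y;tz=np.sin(a)*X-np.cos(a)*Z;tx=np.cross(ty,tz)
    return R.from_rotvec(lift*X)*R.from_matrix(np.stack([tx,ty,tz],1))
def cloud(d,T):
    K=d['intrinsics'];z=d['range_z'];v,u=np.mgrid[:480,:640]
    return np.stack([(u-K[0,2])/K[0,0]*z,(v-K[1,2])/K[1,1]*z,z],-1)@T[:3,:3].T+T[:3,3],u,v
E
python3 - <<'E'
from h import *
d,T=snap('top'); f=d['frame'].astype(int);z=d['range_z'];P,u,v=cloud(d,T)
reg=(u>295)&(u<430)&(v>120)&(v<385)
m2=reg&(abs(P[...,2]-.012)<.006)
c,s,_=r2=cv2.minAreaRect((P[m2][:,:2]*1000).astype(np.float32));bp=cv2.boxPoints(r2)
e=max([bp[(i+1)%4]-bp[i] for i in range(4)],key=np.linalg.norm);y=e/np.linalg.norm(e);y=y*np.sign(-y[0]);x=np.array([y[1],-y[0]])
o=np.array(c)-32.5*x-12*y; np.save('J.npy',np.r_[o/1000,x,y]); print(o,x,y)
q=w2j(P)*1000; b,g,rr=f[...,0],f[...,1],f[...,2]
lm=reg&(abs(P[...,2]-.168)<.008)&(u>380); L=q[lm]; L=L[(L[:,1]>-100)&(L[:,1]<130)]
for k in range(-100,130,57):
    a=L[(L[:,1]>k)&(L[:,1]<k+57)]; print('lamp x',np.percentile(a[:,0],[2,98]).round(1))
def show(n,mm):
    mm=mm&reg&(z>0); a=q[mm]; print(n,len(a),'med',np.median(a,0).round(1),'min',np.percentile(a,3,axis=0).round(1),'max',np.percentile(a,97,axis=0).round(1))
show('green',(g>1.5*rr)&(g>1.5*b)&(g>60)&(u>395))
show('red',(rr>2.2*g)&(rr>2.2*b)&(rr>100)&(g<60))
show('orange',(rr>1.5*g)&(g>1.3*b)&(rr>100)&(v<175))
show('wire',(abs(q[...,2]-61)<4)&(q[...,1]>60)&(q[...,1]<95)&(q[...,0]>25)&(q[...,0]<55))
yt=(rr>1.5*b)&(g>1.5*b)&(rr>120)&(u>325)&(u<365)&(q[...,2]>58)
for lo in (90,113,137):
    show('bar',yt&(q[...,1]>lo)&(q[...,1]<lo+24)&(q[...,2]>60))
print(np.histogram(q[yt&reg][:,1],bins=np.arange(90,170,3)))
print('box z',np.median(P[(u<90)&(v>120)&(v<250)][:,2]),P[(u<45)&(v>155)&(v<215)][:,2].max(), P[200,105])
for q_ in('paint_jar','nippers','glue'): print(q_, w2j(find('top',q_,T)[0][1])*1000)
for w in ([.42,.42,.33],[.55,.2,.33]): print(w)
print(R.from_matrix(np.eye(3)) and rows([.42,.42,.33],R.from_rotvec([0,0,-.55])*R.from_rotvec(readout.sense()['eef_rot'])))
E
```

```text
[624.46074247 -46.23190701] [0.04385154 0.99903804] [-0.99903804  0.04385154]
lamp x [-31.5  -2.8]
lamp x [-31.8  -2.7]
lamp x [-31.7  -2.8]
lamp x [-31.5  -2.8]
lamp x [-31.1  -2.8]
green 68 med [-64.1  74.4  64.4] min [-69.7  69.8  60.5] max [-57.8  80.   66.8]
red 5 med [ 63.5 -69.3  84.1] min [ 62.5 -71.5  78. ] max [ 63.9 -68.   84.2]
orange 60 med [  38.7 -119.1   77.6] min [  27.8 -121.6   69.1] max [  51.2 -118.3   80.4]
wire 85 med [41.  74.7 61.7] min [25.8 72.1 59.1] max [54.2 77.7 64.5]
bar 92 med [ 38.5 104.6  65.4] min [ 28.1 101.4  62.6] max [ 50.4 108.6  67.9]
bar 94 med [ 39.9 128.6  65.7] min [ 28.3 125.3  61.9] max [ 51.5 132.5  68.3]
bar 95 med [ 40.1 152.4  65.7] min [ 28.2 149.1  62.7] max [ 50.6 156.2  68.5]
(array([ 0,  0,  0, 12, 36, 35,  9,  0,  0,  0,  0, 15, 37, 35,  7,  0,  0,
        0,  0, 17, 39, 34,  5,  0,  0,  0]), array([ 90,  93,  96,  99, 102, 105, 108, 111, 114, 117, 120, 123, 126,
       129, 132, 135, 138, 141, 144, 147, 150, 153, 156, 159, 162, 165,
       168]))
box z 0.07470675671093507 0.7499219144844214 [0.68986308 0.36867306 0.02023589]
paint_jar [-162.65771006   87.41203434   38.2       ]
nippers [-154.40828004 -102.80919375   15.1       ]
glue [150.8738098   73.04705781  44.2       ]
[0.42, 0.42, 0.33]
[0.55, 0.2, 0.33]
[-1.983, -0.906, -0.616, -0.0, 0.0, 0.088]
```

The frame is clean: the lamp edges match and the red clip lies 50 mm from rest, so bar2. The chassis stands about 9 mm off its stop, with bar2 at jig y 128.6 and the wire at rest at 74.7. I'll move over in arcs.

>>> servo_tool([
  [-0.3,-0.1,-0.3,0,0,0.02,93],
  [-0.6,-0.15,-0.6,0,0,0.04,93],
  [-0.95,-0.2,-0.6,0,0,0.06,93],
  [-0.95,-0.2,-0.6,0,0,0.06,93],
  [-0.95,-0.2,-0.6,0,0,0.06,93],
  [-0.95,-0.2,-0.6,0,0,0.06,93],
  [-0.95,-0.2,-0.6,0,0,0.06,93],
  [-0.95,-0.2,-0.6,0,0,0.06,93],
])

```text
time_s: 2.32
ee_pos: [0.2946, 0.5633, 0.3266]
eef_rot: [-0.978, -2.982, 0.003]
force: [-1.0, -0.3, 0.2]
opening: 0.0931
```

```bash
cat > wp.py <<'E'
from h import *
import sys
st=readout.sense(); print('t',st['time_s'],st['ee_pos'].round(4),'jig',(w2j(st['ee_pos'])*1000).round(1),'F',st['force'].round(1),'q',st['joints'].round(2),'op',st['opening'].round(4))
a=[float(v) for v in sys.argv[1:]]  # jig x y z (mm), lean rad, lift rad
if a: print(rows(j2w(np.array(a[:3])/1000),Rtool(a[3],a[4] if len(a)>4 else 0)))
E
python3 wp.py -48 75 330 0
```

```text
Traceback (most recent call last):
  File "wp.py", line 3, in <module>
    st=readout.sense(); print('t',st['time_s'],st['ee_pos'].round(4),'jig',(w2j(st['ee_pos'])*1000).round(1),'F',st['force'].round(1),'q',st['joints'].round(2),'op',st['opening'].round(4))
                                                                                                                                                                     ^^^^^^^^^^^^^^^^^^^
AttributeError: 'float' object has no attribute 'round'
```

>>> servo_tool([
  [-0.3,0,0,0,0,0.02,93],
  [-0.6,0,0,0,0,0.04,93],
  [-0.95,0,0,0,0,0.06,93],
  [-1,0,0,0,0,0.07,93],
  [-1,0,0,0,0,0.07,93],
  [-1,0,0,0,0,0.07,93],
  [-1,0,0,0,0,0.07,93],
  [-1,0,0,0,0,0.07,93],
])

```text
time_s: 2.98
ee_pos: [0.4125, 0.4769, 0.3256]
eef_rot: [-1.596, -2.7, 0.005]
force: [0.5, 0.4, -0.5]
opening: 0.0929
```

```bash
sed -i "s/st\['opening'\].round(4)/round(st['opening'],4)/" wp.py; python3 wp.py -48 75 330 0
```

```text
t 2.9833 [0.4125 0.4769 0.3256] jig [513.3 234.7 325.6] F [ 0.5  0.4 -0.5] q [-1.02  0.53  0.22  1.34 -0.12  1.28 -0.29] op 0.0929
[-3.75, -1.037, -0.034, -0.001, -0.0, 0.087]
```

>>> servo_tool([
  [-0.28,-0.1,0,0,0,0.02,93],
  [-0.56,-0.2,0,0,0,0.04,93],
  [-0.84,-0.3,0,0,0,0.06,93],
  [-1,-0.35,0,0,0,0.07,93],
  [-1,-0.35,0,0,0,0.087,93],
  [-1,-0.35,0,0,0,0.087,93],
  [-1,-0.35,0,0,0,0.087,93],
  [-1,-0.35,0,0,0,0.087,93],
])

```text
time_s: 3.65
ee_pos: [0.4374, 0.3229, 0.3251]
eef_rot: [-2.258, -2.177, 0.007]
force: [-0.1, 0.9, 0.2]
opening: 0.0931
```

```bash
python3 wp.py -48 75 330 0
```

```text
t 3.65 [0.4374 0.3229 0.3251] jig [360.5 203.1 325.1] F [-0.1  0.9  0.2] q [-0.93  0.39  0.38  1.6  -0.16  1.19 -0.55] op 0.0931
[-2.73, 0.833, -0.04, -0.001, -0.0, 0.001]
```

>>> servo_tool([
  [-0.28,0.15,0,0,0,0,93],
  [-0.56,0.25,0,0,0,0,93],
  [-0.84,0.35,0,0,0,0,93],
  [-1,0.5,0,0,0,0,93],
  [-1,0.5,0,0,0,0,93],
  [-1,0.5,0,0,0,0,93],
  [-1,0.5,0,0,0,0,93],
  [-1,0.5,0,0,0,0,93],
])

```text
time_s: 4.32
ee_pos: [0.5061, 0.1732, 0.3241]
eef_rot: [-2.25, -2.183, 0.007]
force: [0.0, -0.1, 0.0]
opening: 0.0929
```

>>> servo_tool([
  [-0.28,0.1,0,0,0,0,93],
  [-0.56,0.2,0,0,0,0,93],
  [-0.84,0.33,0,0,0,0,93],
  [-1,0.33,0,0,0,0,93],
  [-1,0.33,0,0,0,0,93],
  [-1,0.33,0,0,0,0,93],
  [-1,0.33,0,0,0,0,93],
  [-1,0.33,0,0,0,0,93],
])

```text
time_s: 4.98
ee_pos: [0.5508, 0.025, 0.3232]
eef_rot: [-2.243, -2.188, 0.006]
force: [0.0, 1.5, 0.7]
opening: 0.0928
```

```bash
python3 wp.py -130 75 300 0.4;python3 wp.py -130 75 250 0.78 
```

```text
t 4.9833 [0.5508 0.025  0.3232] jig [ 68.   76.7 323.2] F [0.  1.5 0.7] q [-0.38  0.41  0.45  1.58 -0.19  1.2   0.08] op 0.0928
[-1.32, -0.012, 0.15, -0.002, 0.063, 0.003]
t 4.9833 [0.5508 0.025  0.3232] jig [ 68.   76.7 323.2] F [0.  1.5 0.7] q [-0.38  0.41  0.45  1.58 -0.19  1.2   0.08] op 0.0928
[-1.321, -0.009, 0.484, -0.002, 0.124, 0.002]
```

>>> servo_tool([
  [-0.28,0,0,0,0.015,0,93],
  [-0.56,0,0,0,0.03,0,93],
  [-0.84,0,0,0,0.045,0,93],
  [-1,0,0,0,0.06,0,93],
  [-1,0,0,0,0.063,0.002,93],
  [-1,0,0,0,0.063,0.002,93],
  [-1,0,0,0,0.063,0.002,93],
  [-1,0,0,0,0.063,0.002,93],
])

```text
time_s: 5.65
ee_pos: [0.5479, -0.1211, 0.3229]
eef_rot: [-2.032, -1.967, -0.402]
force: [0.0, 0.8, -0.2]
opening: 0.0931
```

```bash
python3 wp.py -140 75 200 0.78;python3 wp.py -119 75 131 0.78 
```

```text
t 5.65 [ 0.5479 -0.1211  0.3229] jig [-78.1  73.2 322.9] F [ 0.   0.8 -0.2] q [ 0.15  0.5   0.37  1.5  -0.53  1.4   0.61] op 0.0931
[-0.699, -0.009, 0.594, -0.003, 0.06, 0.001]
t 5.65 [ 0.5479 -0.1211  0.3229] jig [-78.1  73.2 322.9] F [ 0.   0.8 -0.2] q [ 0.15  0.5   0.37  1.5  -0.53  1.4   0.61] op 0.0931
[-0.75, -0.002, 1.072, -0.003, 0.06, 0.001]
```

>>> servo_tool([
  [-0.2,0,0.15,0,0.015,0,93],
  [-0.4,0,0.3,0,0.03,0,93],
  [-0.6,0,0.45,0,0.045,0,93],
  [-0.7,-0.01,0.6,-0.003,0.06,0.001,93],
  [-0.7,-0.01,0.6,-0.003,0.06,0.001,93],
  [-0.7,-0.01,0.6,-0.003,0.06,0.001,93],
  [-0.7,-0.01,0.6,-0.003,0.06,0.001,93],
  [-0.7,-0.01,0.6,-0.003,0.06,0.001,93],
])

```text
time_s: 6.32
ee_pos: [0.5455, -0.1795, 0.203]
eef_rot: [-1.806, -1.742, -0.746]
force: [0.8, 0.4, 0.5]
opening: 0.0929
```

```bash
python3 wp.py -119 75 131 0.78; python3 - <<'E'
from h import *
d,T=snap('wrist');f=d['frame'].astype(int);cv2.imwrite('pics/w1.png',d['frame']);P,u,v=cloud(d,T);q=w2j(P)*1000
b,g,rr=f[...,0],f[...,1],f[...,2]
m=(g>1.5*rr)&(g>1.5*b)&(g>50)&(d['range_z']>0)&(abs(q[...,2]-62)<12)&(abs(q[...,0]+48)<45)
if m.any(): print('green',m.sum(),np.percentile(q[m],[2,50,98],axis=0).round(1))
print(find('wrist','grip',T)); 
for q_ in ('loop','paint_jar'): print(q_,[ (p,(w2j(l)*1000).round(1)) for p,l in find('wrist',q_,T)])
E
```

```text
t 6.3167 [ 0.5455 -0.1795  0.203 ] jig [-136.6   73.   203. ] F [0.8 0.4 0.5] q [ 0.46  0.77  0.25  1.52 -0.77  1.48  0.97] op 0.0929
[-0.252, -0.017, 0.425, 0.001, 0.001, 0.001]
green 577 [[-70.4  69.4  59. ]
 [-52.   75.   65.4]
 [-28.   80.5  67.2]]
[(0.86, array([ 0.5515, -0.0458,  0.063 ]))]
loop [(0.67, array([-4.7, 76.4, 63. ]))]
paint_jar [(0.84, array([-162.4,   86.8,   40.7]))]
```

View pics/w1.png

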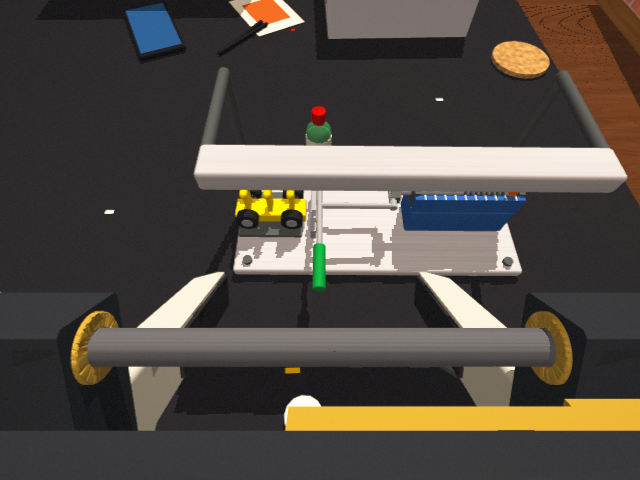

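The wrist view shows the handle at (319,266), centred between the fingers and clear of the lamp; it lies at jig y 75, centre z ≈ 61. I'll approach along the slant.

>>> servo_tool([
  [-0.1,-0.01,0.15,0.001,0.001,0.001,93],
  [-0.2,-0.01,0.3,0.001,0.001,0.001,93],
  [-0.25,-0.015,0.43,0.001,0.001,0.001,93],
  [-0.25,-0.015,0.43,0.001,0.001,0.001,93],
  [-0.25,-0.015,0.43,0.001,0.001,0.001,70],
  [-0.25,-0.015,0.43,0.001,0.001,0.001,60],
  [-0.25,-0.015,0.43,0.001,0.001,0.001,60],
  [-0.25,-0.015,0.43,0.001,0.001,0.001,60],
])

```text
time_s: 7.18
ee_pos: [0.5438, -0.1639, 0.1307]
eef_rot: [-1.807, -1.73, -0.742]
force: [-0.2, 0.2, -0.9]
opening: 0.0712
```

```bash
python3 wp.py -50 75 61 0.78; python3 wp.py -52 75 61 0.78 | tail -1
```

```text
t 7.1833 [ 0.5438 -0.1639  0.1307] jig [-121.1   75.4  130.7] F [-0.2  0.2 -0.9] q [ 0.45  0.85  0.23  1.59 -0.81  1.36  1.05] op 0.0712
[0.01, 0.003, 0.664, -0.0, 0.0, -0.0]
[0.001, 0.003, 0.654, -0.0, 0.0, -0.0]
```

>>> servo_tool([
  [0,0,0.13,0,0,0,60],
  [0,0,0.26,0,0,0,50],
  [0,0,0.39,0,0,0,40],
  [0,0,0.52,0,0,0,40],
  [0,0,0.655,0,0,0,40],
  [0,0.003,0.655,0,0,0,40],
  [0,0.003,0.655,0,0,0,40],
  [0,0.003,0.655,0,0,0,30],
])

```text
time_s: 7.85
ee_pos: [0.5479, -0.0966, 0.0617]
eef_rot: [-1.81, -1.731, -0.743]
force: [0.0, -1.1, -0.6]
opening: 0.037
```

```bash
python3 wp.py -51 75 61 0.78; python3 - <<'E'
from h import *
d,T=snap('wrist');f=d['frame'].astype(int);cv2.imwrite('pics/w2.png',d['frame'][150:480])
E
```

```text
t 7.85 [ 0.5479 -0.0966  0.0617] jig [-53.7  74.3  61.7] F [ 0.  -1.1 -0.6] q [ 0.38  0.91  0.18  1.72 -0.91  1.18  1.12] op 0.037
[0.009, -0.005, 0.016, 0.0, 0.0, 0.0]
```

View pics/w2.png

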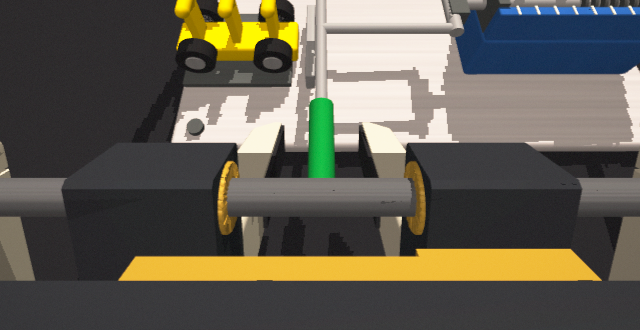

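The handle (320,140) sits midway between the fingers. I'll close the gripper.

>>> servo_tool([
  [0.01,-0.005,0.01,0,0,0,25],
  [0.01,-0.005,0.01,0,0,0,18],
  [0.01,-0.005,0.01,0,0,0,14],
  [0.01,-0.005,0.01,0,0,0,12],
  [0.01,-0.005,0.01,0,0,0,10],
  [0.01,-0.005,0.01,0,0,0,6],
  [0.01,-0.005,0.01,0,0,0,6],
  [0.01,-0.005,0.01,0,0,0,6],
])

```text
time_s: 8.57
ee_pos: [0.5478, -0.0951, 0.062]
eef_rot: [-1.811, -1.732, -0.744]
force: [1.3, -1.1, 1.7]
opening: 0.0115
```

```bash
python3 wp.py
```

```text
t 8.5667 [ 0.5478 -0.0951  0.062 ] jig [-52.2  74.4  62. ] F [ 1.3 -1.1  1.7] q [ 0.38  0.91  0.18  1.72 -0.91  1.17  1.13] op 0.0115
```

Gripped: opening 11.5 mm on the 12 mm handle. Now I'll lift along the arc (0.28 rad) and begin the pull.

>>> servo_tool([
  [0.02,0.001,-0.02,0.006,0,0.006,6],
  [0.039,0.003,-0.04,0.013,0,0.012,6],
  [0.059,-0.006,-0.059,0.019,0,0.019,6],
  [0.078,-0.027,-0.079,0.025,0,0.025,6],
  [0.097,-0.047,-0.098,0.032,0,0.031,6],
  [0.097,-0.08,-0.098,0.032,0,0.031,6],
  [0.097,-0.114,-0.098,0.032,0,0.031,6],
  [0.097,-0.147,-0.098,0.032,0,0.031,6],
])

```text
time_s: 9.23
ee_pos: [0.5285, -0.0942, 0.082]
eef_rot: [-1.811, -1.546, -0.478]
force: [6.0, 0.4, -1.4]
opening: 0.011
```

```bash
python3 wp.py -52 137.6 82.7 0.78 0.28
```

```text
t 9.2333 [ 0.5285 -0.0942  0.082 ] jig [-52.1  93.8  82. ] F [ 6.   0.4 -1.4] q [ 0.31  0.93  0.25  1.61 -0.78  1.38  0.84] op 0.011
[-0.051, -0.283, 0.053, 0.001, 0.001, 0.001]
```

>>> servo_tool([
  [-0.006,-0.035,0.007,0,0,0,6],
  [-0.013,-0.071,0.013,0,0,0,6],
  [-0.019,-0.106,0.02,0,0,0,6],
  [-0.026,-0.142,0.026,0,0,0,6],
  [-0.032,-0.177,0.033,0.001,0.001,0.001,6],
  [-0.038,-0.212,0.04,0.001,0.001,0.001,6],
  [-0.045,-0.248,0.046,0.001,0.001,0.001,6],
  [-0.051,-0.283,0.053,0.001,0.001,0.001,6],
])

```text
time_s: 9.9
ee_pos: [0.4893, -0.0924, 0.0821]
eef_rot: [-1.814, -1.541, -0.484]
force: [10.3, -0.3, -2.5]
opening: 0.0113
```

```bash
python3 wp.py -52 137.6 82.7 0.78 0.28; python3 - <<'E'
from h import *
for n in ('wrist','top'):
    d,T=snap(n);f=d['frame'].astype(int);P,u,v=cloud(d,T);q=w2j(P)*1000
    b,g,rr=f[...,0],f[...,1],f[...,2]; ok=d['range_z']>0
    def show(nm,m):
        a=q[m&ok]; 
        if len(a): print(n,nm,len(a),np.percentile(a,[3,50,97],axis=0).round(1).tolist())
    yt=(rr>1.5*b)&(g>1.5*b)&(rr>100)&(abs(q[...,2]-65)<6)&(abs(q[...,0]-40)<18)
    for lo in (90,114,138): show('bar',yt&(q[...,1]>lo)&(q[...,1]<lo+24))
    show('wire',(abs(b-rr)<40)&(abs(q[...,2]-84)<9)&(abs(q[...,1]-138)<12)&(abs(q[...,0]-15)<10))
    show('pointer',(rr>1.5*g)&(g>1.3*b)&(rr>100)&(abs(q[...,2]-77)<8)&(abs(q[...,0]-40)<16)&(q[...,1]<0))
    cv2.imwrite(f'pics/{n}3.png',d['frame'] if n=='wrist' else cv2.resize(d['frame'][140:370,300:460],None,fx=2.6,fy=2.6))
E
```

```text
t 9.9 [ 0.4893 -0.0924  0.0821] jig [-52.1 133.   82.1] F [10.3 -0.3 -2.5] q [ 0.33  0.9   0.26  1.73 -0.77  1.33  0.9 ] op 0.0113
[-0.003, -0.031, 0.003, 0.002, 0.0, 0.0]
wrist bar 347 [[29.6, 101.4, 64.5], [39.0, 104.9, 66.8], [49.0, 108.8, 68.0]]
wrist bar 269 [[26.3, 125.4, 63.0], [40.6, 128.6, 66.7], [49.7, 132.4, 68.1]]
wrist bar 400 [[26.7, 149.3, 62.8], [36.1, 152.1, 66.5], [49.3, 156.2, 67.9]]
wrist wire 393 [[5.7, 126.7, 79.3], [17.2, 132.4, 82.6], [24.0, 136.2, 84.0]]
top bar 93 [[28.2, 101.3, 62.6], [38.5, 104.7, 65.5], [50.5, 108.7, 67.9]]
top bar 93 [[28.4, 125.2, 61.8], [40.0, 128.5, 65.5], [51.4, 132.8, 68.0]]
top bar 93 [[28.2, 149.2, 62.2], [40.0, 152.4, 65.2], [50.3, 156.2, 68.4]]
top wire 78 [[6.0, 126.8, 79.0], [17.0, 133.4, 81.7], [24.1, 137.4, 85.2]]
top pointer 47 [[27.3, -58.7, 72.7], [39.4, -57.1, 78.3], [51.4, -55.9, 80.4]]
```

View pics/wrist3.png

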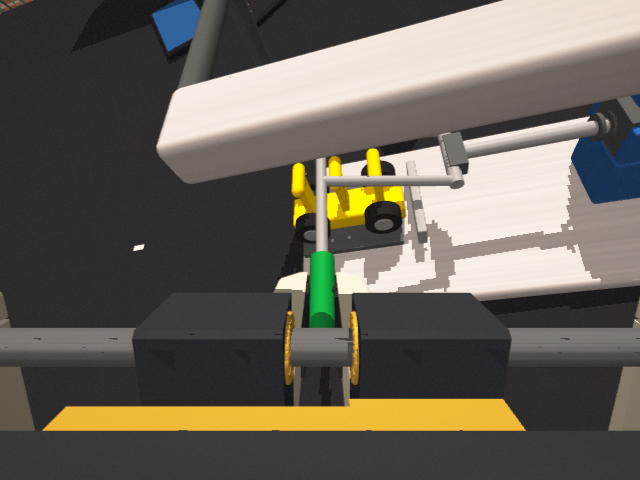

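View pics/top3.png

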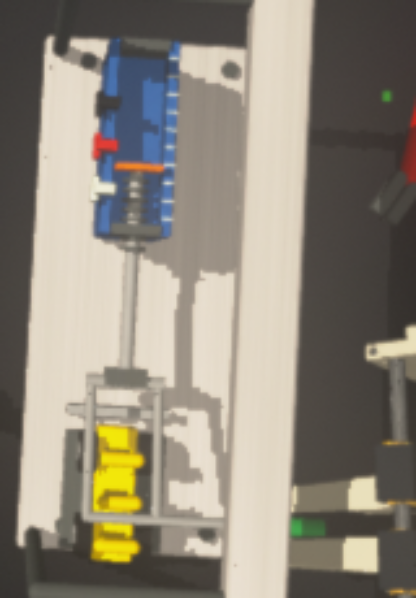

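The wire is at jig y ≈133 and the pointer about 10 mm past the red clip. The wire has to drop between bar2 (128.5) and bar3 (152.3), at y ≈ 140.5. I'll compute the lowering poses.

```bash
for p in "-52 138.5 82.3 .78 .28" "-52 139.8 76 .78 .19" "-52 140.5 69.5 .78 .1" "-52 140.7 63 .78 .014"; do python3 wp.py $p|tail -1;done
```

```text
[-0.005, -0.032, 0.006, 0.002, -0.0, 0.0]
[-0.036, -0.029, 0.037, -0.008, 0.0, -0.01]
[-0.066, -0.022, 0.067, -0.018, 0.0, -0.02]
[-0.095, -0.012, 0.097, -0.028, 0.0, -0.03]
```

>>> servo_tool([
  [-0.004,-0.02,0.004,0,0,0,6],
  [-0.005,-0.034,0.006,0.002,0,0,6],
  [-0.005,-0.034,0.006,0.002,0,0,6],
  [-0.02,-0.032,0.021,-0.003,0,-0.005,6],
  [-0.036,-0.03,0.037,-0.008,0,-0.01,6],
  [-0.051,-0.026,0.052,-0.013,0,-0.015,6],
  [-0.066,-0.022,0.067,-0.018,0,-0.02,6],
  [-0.066,-0.022,0.067,-0.018,0,-0.02,6],
])

```text
time_s: 10.67
ee_pos: [0.4856, -0.0924, 0.0696]
eef_rot: [-1.814, -1.665, -0.652]
force: [9.9, 0.9, -1.9]
opening: 0.0112
```

```bash
python3 wp.py -52 140.7 62.5 .78 .01; python3 - <<'E'
from h import *
for n in ('wrist',):
    d,T=snap(n);f=d['frame'].astype(int);P,u,v=cloud(d,T);q=w2j(P)*1000
    b,g,rr=f[...,0],f[...,1],f[...,2]; ok=d['range_z']>0
    def show(nm,m):
        a=q[m&ok]; 
        if len(a): print(n,nm,len(a),np.percentile(a,[3,50,97],axis=0).round(1).tolist())
    yt=(rr>1.5*b)&(g>1.5*b)&(rr>100)&(abs(q[...,2]-65)<6)&(abs(q[...,0]-40)<18)
    for lo in (90,114,138): show('bar',yt&(q[...,1]>lo)&(q[...,1]<lo+24))
    show('wire',(abs(b-rr)<40)&(abs(q[...,2]-71)<7)&(abs(q[...,1]-140)<9)&(abs(q[...,0]-15)<10))
E
```

```text
t 10.6667 [ 0.4856 -0.0924  0.0696] jig [-52.2 136.7  69.6] F [ 9.9  0.9 -1.9] q [ 0.39  0.87  0.21  1.83 -0.86  1.18  1.11] op 0.0112
[-0.034, -0.022, 0.036, -0.009, 0.0, -0.01]
wrist bar 462 [[26.7, 101.8, 63.3], [36.0, 105.6, 66.6], [48.7, 109.0, 68.0]]
wrist bar 426 [[26.9, 125.7, 64.0], [36.5, 129.2, 66.7], [49.2, 132.9, 68.1]]
wrist bar 443 [[26.5, 149.4, 63.1], [36.1, 152.6, 66.6], [49.1, 156.5, 68.1]]
wrist wire 341 [[5.7, 131.7, 68.5], [16.9, 136.6, 70.4], [24.2, 139.5, 71.5]]
```

The arm sags about 4 mm in y under the spring, so I'll add that to the command, shift out and finish lowering.

>>> servo_tool([
  [0,-0.03,0,0,0,0,6],
  [0,-0.05,0,0,0,0,6],
  [0,-0.053,0,0,0,0,6],
  [-0.005,-0.053,0.005,-0.001,0,-0.001,6],
  [-0.015,-0.052,0.015,-0.004,0,-0.004,6],
  [-0.025,-0.05,0.026,-0.007,0,-0.007,6],
  [-0.034,-0.049,0.036,-0.009,0,-0.01,6],
  [-0.034,-0.049,0.036,-0.009,0,-0.01,6],
])

```text
time_s: 11.38
ee_pos: [0.4826, -0.0922, 0.0632]
eef_rot: [-1.812, -1.729, -0.741]
force: [10.5, 0.5, -0.6]
opening: 0.0111
```

```bash
python3 wp.py -52 126.5 62 .78 0; python3 - <<'E'
from h import *
for n in ('wrist','top'):
    d,T=snap(n);f=d['frame'].astype(int);P,u,v=cloud(d,T);q=w2j(P)*1000
    b,g,rr=f[...,0],f[...,1],f[...,2]; ok=d['range_z']>0
    def show(nm,m):
        a=q[m&ok]; 
        if len(a): print(n,nm,len(a),np.percentile(a,[3,50,97],axis=0).round(1).tolist())
    yt=(rr>1.5*b)&(g>1.5*b)&(rr>100)&(abs(q[...,2]-65)<6)&(abs(q[...,0]-40)<18)
    for lo in (90,114,138): show('bar',yt&(q[...,1]>lo)&(q[...,1]<lo+24))
    show('wire',(abs(b-rr)<40)&(abs(q[...,2]-63)<7)&(abs(q[...,1]-140)<9)&(abs(q[...,0]-15)<10))
    show('pointer',(rr>1.5*g)&(g>1.3*b)&(rr>100)&(abs(q[...,2]-77)<8)&(abs(q[...,0]-40)<16)&(q[...,1]<0))
E
```

```text
t 11.3833 [ 0.4826 -0.0922  0.0632] jig [-52.2 139.7  63.2] F [10.5  0.5 -0.6] q [ 0.42  0.86  0.17  1.89 -0.91  1.11  1.24] op 0.0111
[-0.005, 0.088, 0.007, 0.0, 0.0, -0.0]
wrist bar 474 [[26.7, 102.1, 62.9], [36.5, 106.0, 66.5], [49.6, 109.2, 68.0]]
wrist bar 468 [[26.5, 125.8, 62.9], [36.2, 129.6, 66.6], [49.2, 132.9, 68.1]]
wrist bar 470 [[26.5, 149.5, 63.2], [36.1, 153.0, 66.6], [48.9, 156.7, 68.1]]
wrist wire 401 [[5.6, 132.0, 62.0], [17.4, 139.1, 64.1], [24.5, 142.4, 65.2]]
top bar 93 [[28.1, 101.3, 63.2], [38.5, 104.8, 65.4], [50.4, 108.6, 68.1]]
top bar 98 [[28.3, 125.2, 61.5], [40.0, 128.8, 65.0], [51.4, 136.6, 67.9]]
top bar 98 [[28.2, 142.4, 62.2], [40.2, 152.3, 65.2], [50.4, 156.1, 67.7]]
top wire 74 [[5.9, 132.1, 60.4], [17.3, 138.6, 62.9], [24.7, 142.3, 65.4]]
top pointer 46 [[27.2, -56.6, 73.3], [40.4, -55.0, 78.4], [51.2, -53.8, 80.6]]
```

The wire is in the slot at y≈139.5, z≈62. Now I'll ease it back slowly.

>>> servo_tool([
  [-0.001,-0.02,0.001,0,0,0,6],
  [-0.003,-0.012,0.003,0,0,0,6],
  [-0.005,-0.004,0.006,0,0,0,6],
  [-0.005,0.004,0.007,0,0,0,6],
  [-0.005,0.012,0.007,0,0,0,6],
  [-0.005,0.02,0.007,0,0,0,6],
  [-0.005,0.028,0.007,0,0,0,6],
  [-0.005,0.036,0.007,0,0,0,6],
])

```text
time_s: 12.15
ee_pos: [0.492, -0.0926, 0.0624]
eef_rot: [-1.816, -1.732, -0.747]
force: [7.3, -0.2, -0.8]
opening: 0.0111
```

```bash
python3 wp.py -52 126.5 62 .78 0
```

```text
t 12.15 [ 0.492  -0.0926  0.0624] jig [-52.2 130.3  62.4] F [ 7.3 -0.2 -0.8] q [ 0.42  0.86  0.17  1.87 -0.92  1.11  1.23] op 0.0111
[-0.001, 0.025, 0.003, 0.001, 0.001, -0.0]
```

>>> servo_tool([
  [0,-0.017,0.001,0,0,0,6],
  [0,-0.012,0.001,0,0,0,6],
  [0,-0.007,0.001,0,0,0,6],
  [0,-0.002,0.002,0,0,0,6],
  [0,0.003,0.002,0,0,0,6],
  [0,0.008,0.002,0,0,0,6],
  [0,0.013,0.002,0,0,0,6],
  [0,0.018,0.002,0,0,0,6],
])

```text
time_s: 12.82
ee_pos: [0.4964, -0.0929, 0.0622]
eef_rot: [-1.817, -1.734, -0.75]
force: [4.8, -0.6, 0.3]
opening: 0.011
```

```bash
python3 wp.py -52 126.5 62 .78 0
```

```text
t 12.8167 [ 0.4964 -0.0929  0.0622] jig [-52.2 125.9  62.2] F [ 4.8 -0.6  0.3] q [ 0.41  0.87  0.17  1.86 -0.92  1.11  1.23] op 0.011
[-0.0, -0.004, 0.002, 0.002, 0.001, 0.0]
```

>>> servo_tool([
  [0,-0.009,0,0,0,0,6],
  [0,-0.007,0,0,0,0,6],
  [0,-0.005,0,0,0,0,6],
  [0,-0.003,0,0,0,0,6],
  [0,0,0,0,0,0,6],
  [0,0,0,0,0,0,6],
  [0,0,0,0,0,0,6],
  [0,0,0,0,0,0,6],
])

```text
time_s: 13.48
ee_pos: [0.4965, -0.0929, 0.0622]
eef_rot: [-1.818, -1.734, -0.75]
force: [4.4, 0.4, -1.1]
opening: 0.0111
```

```bash
python3 wp.py; python3 - <<'E'
from h import *
d,T=snap('top');f=d['frame'].astype(int);P,u,v=cloud(d,T);q=w2j(P)*1000
b,g,rr=f[...,0],f[...,1],f[...,2]; ok=d['range_z']>0
def show(nm,m):
    a=q[m&ok]; 
    if len(a): print(nm,len(a),np.percentile(a,[3,50,97],axis=0).round(1).tolist())
yt=(rr>1.5*b)&(g>1.5*b)&(rr>100)&(abs(q[...,2]-65)<6)&(abs(q[...,0]-40)<18)
print(np.histogram(q[yt&ok][:,1],bins=np.arange(84,165,3)))
show('wire',(abs(b-rr)<40)&(abs(q[...,2]-61)<7)&(abs(q[...,1]-126)<12)&(abs(q[...,0]-15)<10))
show('pointer',(rr>1.5*g)&(g>1.3*b)&(rr>100)&(abs(q[...,2]-77)<8)&(abs(q[...,0]-40)<16)&(q[...,1]<0))
show('red',(rr>2.2*g)&(rr>2.2*b)&(rr>100)&(g<60)&(abs(q[...,0]-62)<8)&(q[...,1]<0))
cv2.imwrite('pics/top4.png',cv2.resize(d['frame'][140:370,300:460],None,fx=2.6,fy=2.6))
E
```

```text
t 13.4833 [ 0.4965 -0.0929  0.0622] jig [-52.2 125.8  62.2] F [ 4.4  0.4 -1.1] q [ 0.41  0.87  0.17  1.86 -0.92  1.11  1.23] op 0.0111
(array([ 0,  0, 14, 39, 34,  4,  0,  0,  0,  0, 16, 38, 35,  8,  3,  0,  0,
        0, 17, 40, 31,  7,  0,  0,  0,  0]), array([ 84,  87,  90,  93,  96,  99, 102, 105, 108, 111, 114, 117, 120,
       123, 126, 129, 132, 135, 138, 141, 144, 147, 150, 153, 156, 159,
       162]))
wire 78 [[6.4, 115.4, 60.0], [18.2, 124.6, 61.8], [23.7, 128.3, 63.7]]
pointer 44 [[27.8, -70.0, 74.4], [40.3, -68.3, 78.7], [51.6, -67.2, 81.5]]
red 2 [[62.3, -69.6, 81.8], [63.1, -69.5, 82.8], [63.8, -69.3, 83.7]]
```

View pics/top4.png

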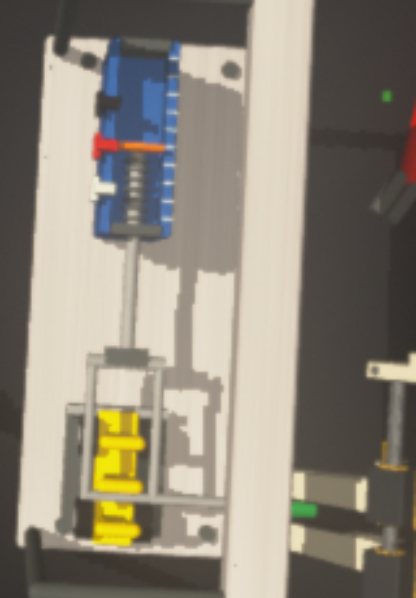

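The pointer is level with the red clip and the chassis is at its stop (bar2 ≈119.5). The gripper still carries 4.4 N, so I'll ease further.

>>> servo_tool([
  [0,0.002,0,0,0,0,6],
  [0,0.004,0,0,0,0,6],
  [0,0.006,0,0,0,0,6],
  [0,0.008,0,0,0,0,6],
  [0,0.01,0,0,0,0,6],
  [0,0.012,0,0,0,0,6],
  [0,0.012,0,0,0,0,6],
  [0,0.012,0,0,0,0,6],
])

```text
time_s: 14.2
ee_pos: [0.497, -0.093, 0.062]
eef_rot: [-1.816, -1.733, -0.747]
force: [-2.2, -0.6, -0.1]
opening: 0.0115
```

```bash
python3 wp.py
```

```text
t 14.2 [ 0.497 -0.093  0.062] jig [-52.3 125.3  62. ] F [-2.2 -0.6 -0.1] q [ 0.41  0.87  0.17  1.86 -0.92  1.11  1.22] op 0.0115
```

The stop has taken the pull: grip force is −2 N and was +10 N before. I'll trim to zero and open gently.

>>> servo_tool([
  [0,0.005,0,0,0,0,6],
  [0,0.005,0,0,0,0,6],
  [0,0.005,0,0,0,0,8],
  [0,0.005,0,0,0,0,11],
  [0,0.005,0,0,0,0,13],
  [0,0.005,0,0,0,0,16],
  [0,0.005,0,0,0,0,25],
  [0,0.005,0,0,0,0,35],
])

```text
time_s: 14.87
ee_pos: [0.4984, -0.0926, 0.0622]
eef_rot: [-1.816, -1.734, -0.749]
force: [-0.1, 0.6, 0.9]
opening: 0.0251
```

>>> servo_tool([
  [0,0,0,0,0,0,40],
  [0,0,0,0,0,0,40],
  [0,0,0,0,0,0,40],
  [0,0,-0.1,0,0,0,40],
  [0,0,-0.25,0,0,0,40],
  [0,0,-0.4,0,0,0,40],
  [0,0,-0.55,0,0,0,40],
  [0,0,-0.65,0,0,0,40],
])

```text
time_s: 15.53
ee_pos: [0.4947, -0.1627, 0.1331]
eef_rot: [-1.819, -1.735, -0.749]
force: [-0.4, -0.1, 0.2]
opening: 0.0402
```

```bash
python3 wp.py; python3 - <<'E'
from h import *
for n in ('wrist','top'):
    d,T=snap(n);f=d['frame'].astype(int);P,u,v=cloud(d,T);q=w2j(P)*1000
    b,g,rr=f[...,0],f[...,1],f[...,2]; ok=d['range_z']>0
    def show(nm,m):
        a=q[m&ok]; 
        if len(a): print(n,nm,len(a),np.percentile(a,[3,50,97],axis=0).round(1).tolist())
    yt=(rr>1.5*b)&(g>1.5*b)&(rr>100)&(abs(q[...,2]-65)<6)&(abs(q[...,0]-40)<18)
    print(np.histogram(q[yt&ok][:,1],bins=np.arange(84,165,4)))
    show('wire',(abs(b-rr)<40)&(abs(q[...,2]-61)<7)&(abs(q[...,1]-126)<12)&(abs(q[...,0]-15)<10))
    show('green',(g>1.5*rr)&(g>1.5*b)&(g>50)&(abs(q[...,2]-62)<12)&(abs(q[...,0]+48)<30))
    show('pointer',(rr>1.5*g)&(g>1.3*b)&(rr>100)&(abs(q[...,2]-77)<8)&(abs(q[...,0]-40)<16)&(q[...,1]<0))
    for k in ('paint_jar','glue','nippers'): print(k,[(p,(w2j(l)*1000).round(0)) for p,l in find(n,k,T,1)])
    cv2.imwrite(f'pics/{n}5.png',d['frame'])
E
```

```text
t 15.5333 [ 0.4947 -0.1627  0.1331] jig [-122.   124.6  133.1] F [-0.4 -0.1  0.2] q [ 0.48  0.79  0.23  1.73 -0.8   1.3   1.13] op 0.0402
(array([  0,   2,  99, 125,   0,   0,   0,   0,  99, 121,   0,   0,   0,
         0, 116, 101,   0,   0,   0,   0]), array([ 84,  88,  92,  96, 100, 104, 108, 112, 116, 120, 124, 128, 132,
       136, 140, 144, 148, 152, 156, 160, 164]))
wrist wire 186 [[6.3, 114.7, 61.1], [18.0, 124.5, 63.1], [24.1, 127.8, 64.3]]
wrist green 908 [[-70.7, 120.7, 59.5], [-52.7, 126.3, 65.3], [-28.6, 131.4, 66.9]]
wrist pointer 324 [[26.6, -70.4, 69.7], [37.3, -67.8, 75.5], [50.4, -66.8, 80.1]]
paint_jar []
glue [(0.69, array([ 18., 124.,  64.]))]
nippers []
(array([ 0,  2, 50, 38,  0,  0,  0,  5, 50, 42,  1,  6,  0,  1, 52, 40,  0,
        0,  0,  0]), array([ 84,  88,  92,  96, 100, 104, 108, 112, 116, 120, 124, 128, 132,
       136, 140, 144, 148, 152, 156, 160, 164]))
top wire 79 [[6.4, 115.1, 59.2], [18.3, 124.4, 62.0], [23.8, 128.2, 64.1]]
top green 72 [[-70.2, 120.5, 61.6], [-64.0, 125.7, 64.5], [-57.2, 130.7, 66.8]]
top pointer 46 [[27.8, -70.4, 72.6], [39.5, -68.6, 78.6], [51.4, -67.4, 80.5]]
paint_jar [(0.75, array([-166.,   86.,   37.]))]
glue [(0.82, array([150.,  74.,  46.]))]
nippers [(0.58, array([-154., -106.,   14.]))]
```

View pics/wrist5.png

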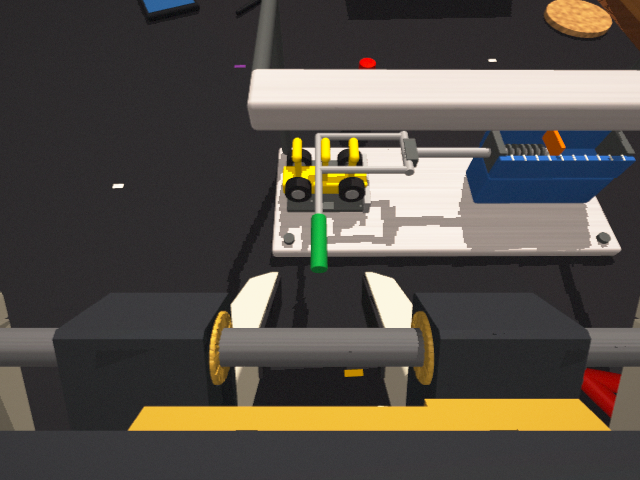

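After release the loop hangs level behind the middle bar (wire at px 319,180). The pointer is at jig y −68.5, against −69.5 for the red clip, and the gripper is clear.

```bash
python3 -c "
from h import *
print(manip.close_job())"
```

```text
the job is handed in; nothing more can be done
None
```

The loop hangs over the middle crossbar (bar2), which belongs to the red clip, and the job is handed in; the interface gave no verdict. The last robot time I read was about 15.5 s of the 45 s allowed.

**What I did**
- I took the green handle at a 45° slant under the lamp and lifted the loop 0.28 rad.
- I pulled until the pointer stood about 14 mm past the clip (the limit is 26 mm) and lowered the wire between bar2 and bar3.
- I then eased it back slowly, moving the chassis about 9 mm onto its stop. The gripper's load fell from about 10 N to −2 N, showing that the stop had taken the pull.
- I trimmed the load to about zero, let go and backed out along the slant.

**Last checks, after release**
- **Pointer:** it is within about 1 mm of the red clip (jig y −68.5 against −69.5 mm). The clip's position rests on only a few pixels, but the travel also fits the 52 mm place.
- **Loop:** it is level. The wire and handle centre are about 60 mm above the table.
- **Chassis:** it stands about 9 mm nearer the gauge than at the start, where I take its stop to be. The three bars are at jig y 96, 120 and 144 mm.
- **Surroundings:** the jar, glue and nippers are within about 4 mm of their first readings, which is within the detector's error. No lamp contact showed in the force readings.
- **Disagreements:** the wrist camera's glue detection was false (it landed on the loop), and that camera did not find the jar or nippers. The top camera found all three in place.

I could not measure the loop-to-chassis force directly. I inferred it from the drop in the gripper's load and the spring's roughly 8.7 N.

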